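# Lock the grinder's dust box with the slotted key

## Robot

A 6-joint arm with a two-finger parallel gripper is mounted at the origin on the work surface. World frame = base frame: x ahead of the robot, y to its left, z up, the work surface at z = 0. Lengths are in m, angles in degrees, forces in N, time in s.
With the tool pointing down it reaches from about 0.3 to 0.75 m from the base axis. Payload 8.5 kg.
Tool frame: the origin (TCP) lies at the very end of the fingers, on their centre line; the grasp point (between the pads) lies 19 mm behind it (env.hold_point_z is the distance from the TCP to the grasp point, in m); z points along the fingers, y is the line along which they close (so a half turn about z gives the same grasp; the last joint's range is limited). The gripper opens to 85 mm and grips with 20 to 120 N. Pads are 22 mm wide; open, the fingers measure 114 mm over their backs; the gripper's body (76 mm by 85 mm) begins 54 mm behind the grasp point. The pads swing forward as they close: fully open they stand 13 mm farther back than shut.
Start: joints at [60.602, 21.807, 74.336, -0, 83.858, -12.336], TCP at [0.161, 0.526, 0.231] pointing down, gripper open.
Joint ranges: [-178.18, 178.18], [-50.72, 133.34], [12.68, 142.11], [-81.47, 261.47], [9.98, 163.14], [-165.26, 165.26]. Speed limits (degrees/s): [136.94, 136.94, 180, 180, 180, 180].

## Interface

Orientations are given as a 3x3 rotation matrix whose columns are the frame's x, y, z axes.
In Python, from rig import env, optics gives the robot as it stands.
- The arm moves only by the shell command python3 -m jog 'ROWS' [OPENING] [FORCE]. ROWS is JSON, a list of rows, each an object with "linear": the shift along the tool's x, y, z in units of 40 mm (1.0 is 40 mm), a list of three; "roll": the turn about the tool's z in units of 5 degrees (1.0 is 5 degrees). A call has 1 to 12 rows; each row shifts and turns the commanded pose from where the row before left it, along the tool's axes as they then stand; what a row does not reach is not made up. A row lasts 1/12 s, in which the tool goes at most 41.7 mm and 7.16 degrees, less where a joint would pass 70% of its speed; a pose out of reach is approached as far as the arm can. A call is refused whole if a number of a shift passes 1 or a number of a turn 1, either way. A call with a gripper value outside its range is refused whole. OPENING is the opening, from -1 (shut) to 1 (fully open), set as the call begins (- or left out, the last holds). The fingers move at their own pace and stop on an object; FORCE is the grip in N (left out, the last holds). Time passes only in rows, so rows that do not move let the fingers close. It gives the time, the measured TCP pose, the force, the opening and the grip force at its end, in the units of the state.
- env.observe(): the state, without advancing time (a new reading comes with each control period).
- optics.get_image(name): name is "scene" or "top" or "wrist"; returns the picture (400x640x3 uint8, red, green, blue); there is no depth.
- optics.calibration(name): a dict with "fov_y" (degrees; the focal length in pixels is half the picture's height over the tangent of half this angle, whatever the lens; pixels are square), "cx", "cy" (the principal point, pixels), "T" (4x4, takes a point from camera to world coordinates). Camera axes: x right, y down, z forward; pixel columns grow to the right and rows downward; lengths in m; the calibration is good to about 2 mm. A picture is of the moment at which its call begins: read the wrist's pose just before it. calibration takes no time and is no camera call; for the wrist camera it gives the pose at the moment of the call.
- env.close_job(): hands the job in; it is judged then, once.
The state is a dict: "time_s": time; "q": joint angles; "qvel": joint speeds; "joint_efforts": joint torques, N m; "position": TCP position; "tool_rot": TCP orientation; "ft_force": force on the tool from outside, world axes, zero at the start; "wrist_torque": the same for the moment, N m; "grip_width": finger opening in m; "gripper_force": force on a finger pad.
Only numpy, scipy, OpenCV 4.12 (cv2) and the standard library are available. Lean on these libraries where they do the work, as an engineer would, in place of code of your own. Each camera call takes 0.05 s, during which the arm holds its last target. There are 200 camera calls.

## Task

Lock the hatch of the grinder's dust box: take the black-handled key from its wooden block, put its blade into the slotted cam lock and turn the lock clockwise a quarter turn until it seats fully home against its stop, without leaning on it or forcing it. Then put the key back upright in its block, fully home, and let go of it. Work the lock only with the key, and leave the other things on the bench where they are.

Things in the scene. Friction and masses are not known exactly. Their poses are not given: they have to be found in the camera images.
- dustbox: fixed green steel dust box, 140 (x) x 200 (y) x 64 mm high, origin at the centre of its underside; grey hatch on top; a black hose stub, 48 mm across, sticks 30 mm out of its -y end. The cam lock sits on its top, 50 mm from its centre towards its +y
- lock_axis (a point): point on the turning axis of the cam lock at the height of the cam head's top face, 79 mm above the bench; fixed to the dust box, axes parallel to the dust box's. Around the head is a fixed steel disc, 44 mm across, whose top is 12 mm below this point
- slot (a point): the same point but turning with the cam head, a dark steel disc 29 mm across and 12 mm high; its x axis runs along the slot. The slot is 20 mm long, 4.5 mm wide and 12 mm deep, plain edged, with closed ends; the blade fits with 0.75 mm either side, so it turns about 5 degrees in the slot before it drives the lock
- camhead (a joint): angle of the cam head (rad): 0 = open, the slot along the dust box's x; grows clockwise seen from above; pi/2 = seated at a hard stop, the slot along the dust box's y. It starts between 0 and 0.3. It turns stiffly (about 0.06 N m, rising to 0.09 at the stop) and stays where it is left. Over 0.2 N m on it is forcing it
- keyblock: fixed dark wooden block, 56 x 56 x 40 mm, origin at the centre of its underside, with a round hole 26 mm wide and 34 mm deep in the middle of its top
- block_mouth (a point): centre of the mouth of the hole, on the block's top face, 40 mm above the bench
- key: the key, 87 mm long, about 90 g, standing blade down in the block, loose, at any yaw; origin at the blade's tip, z up to the handle. Blade along its x, 16 x 3 mm up to z = 12 mm; shank 9 mm across up to z = 32; steel collar 34 mm across, z = 32 to 37; flat black handle 36 mm (x) by 14 mm (y), z = 37 to 87
- key_tip (a point): the middle of the blade's tip (the key's origin); the blade's last 2 mm narrow to 14.5 x 2 mm. When the key is home in its block the collar rests on the block's top and this point is 32 mm below the hole's mouth, 8 mm above the bench
- folding_knife: closed folding knife, wood and brass, 95 x 22 x 13 mm, lying on the dust box's hatch at the end away from the lock, about 110 mm from it; a bystander
- whetstone: grey whetstone on a wooden base, 60 x 160 x 41 mm, lying on the bench between the dust box and the key block; a bystander
- oil_bottle: amber oil bottle, 44 mm across, 110 mm tall, standing; a bystander
- spare_wheel: grey grinding wheel lying flat, 150 mm across, 20 mm thick; a bystander
- mug: white mug, 76 mm across, 85 mm tall; a bystander
- polish_tin: low aluminium tin, 70 mm across, 35 mm high; a bystander
- brush: bench brush lying flat, its handle along its x; a bystander
Things that resemble listed ones, but are neither listed nor needed, are in the scene too. What is shaped like the key but yellow is not meant. Of the things that look like the keyblock, the larger one is meant.

How it is judged (in metres and radians):
On the way, in this order (a step that is already met when the one before it is completed fails the run):
1. the key's blade is in the lock's slot (z of key_tip in the frame of lock_axis below -0.005 m and horizontal distance between key_tip and lock_axis below 0.005 m), for 0.1 s.
2. the lock has been turned home with the blade in its slot (all of step 1 and value of joint camhead above 1.52 rad), for 0.1 s.
At the end, for the whole second after the job is handed in: the cam lock is seated (its angle above 1.52 rad, within 3 degrees of the stop), the key stands upright (within 0.1 rad) in its block with its tip at least 29 mm below the mouth and within 12 mm of its axis, at rest and released (value of joint camhead above 1.52 rad and horizontal distance between key and block_mouth below 0.012 m and z of key_tip in the frame of block_mouth below -0.029 m and angle between key's own z axis and vertical below 0.1 rad and linear speed of key below 0.02 m/s); the robot touches nothing.
It fails at once if the key presses on the lock or the dust box with more than 60 N (contact force between key and dustbox above 60 N).
It fails at once if the fingers or the arm push on the lock or the dust box (more than 3 N) (contact force between any of the fingers, the arm and dustbox above 3 N).
It fails at once if a bystander is moved by more than 25 mm (distance of any of folding_knife, whetstone, oil_bottle, spare_wheel, mug, polish_tin, brush from where it was at the start of the episode above 0.025 m).
It also fails if it takes over 72 s, if anything falls off the work surface, if the arm or the gripper's body presses on something with over 40 N, if the wrist force passes 120 N, or if a joint passes its speed limit or range.

## Working session

There is one attempt and no reset: what is moved stays moved. The work goes in short steps, Python scripts to look and compute and a shell command to move; the robot and the scene stay as the last step left them, time stands still between calls to the robot, and variables do not carry over. Pictures are saved under pics/ and viewed, at most 10 in all, crops included, and the job is handed in when it is done.

```bash
ls; mkdir -p pics
python3 - <<'E'
from rig import env, optics
import cv2,numpy as np
s=env.observe();print(s['time_s'],s['position'],np.round(s['tool_rot'],3).tolist(),s['grip_width'],env.hold_point_z)
for n in('top','scene'):
    im=optics.get_image(n);cv2.imwrite(f'pics/{n}0.png',im[:,:,::-1])
    c=optics.calibration(n);print(n,c['fov_y'],c['cx'],c['cy'],np.round(c['T'],4).tolist())
E
```

```text
pics
0.0 [0.16125092 0.52552478 0.2307362 ] [[-0.956, 0.293, -0.001], [0.293, 0.956, -0.001], [0.0, -0.001, -1.0]] 0.08528524422923367 0.0187
top 57.300894475060325 322.3527083809625 205.8419729535945 [[0.013, -0.9972, 0.0741, 0.4605], [-0.9999, -0.0132, -0.0023, -0.0445], [0.0032, -0.0741, -0.9972, 1.1904], [0.0, 0.0, 0.0, 1.0]]
scene 49.22938938293 321.4160542747458 198.7294456222969 [[0.7914, 0.4857, -0.3711, 1.0407], [0.611, -0.6109, 0.5035, -0.6493], [0.0179, -0.6252, -0.7802, 1.0433], [0.0, 0.0, 0.0, 1.0]]
```

View pics/top0.png

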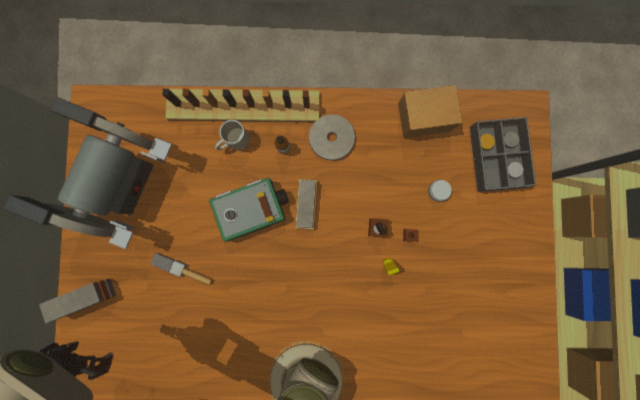

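View pics/scene0.png

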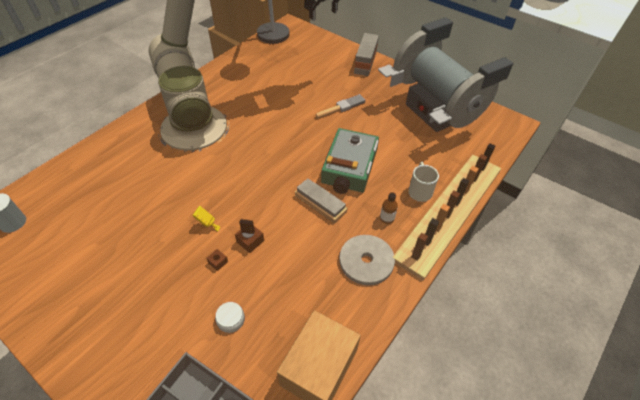

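Top view: the candidates for the key block are the dark block with the black-handled key at (378,228) and a smaller dark block at (411,236). The first is meant because it is larger and holds the black key. The yellow key-like thing at (391,267) is a decoy. The lock is at (231,214) on the green dust box, and the whetstone is at (307,204). Next is one enlarged crop to confirm, plus rough positions.

```bash
cat > h.py <<'E'
from rig import env, optics
import cv2,numpy as np
def ray(c,u,v):
    f=200/np.tan(np.radians(c['fov_y']/2)); T=np.array(c['T'])
    d=T[:3,:3]@np.array([(u-c['cx'])/f,(v-c['cy'])/f,1.]); return T[:3,3],d/np.linalg.norm(d)
def onplane(c,u,v,z):
    o,d=ray(c,u,v); return o+d*(z-o[2])/d[2]
def tri(rs):
    A=sum(np.eye(3)-np.outer(d,d) for o,d in rs); b=sum((np.eye(3)-np.outer(d,d))@o for o,d in rs)
    p=np.linalg.solve(A,b); return p,[np.linalg.norm(np.cross(p-o,d)) for o,d in rs]
def proj(c,p):
    f=200/np.tan(np.radians(c['fov_y']/2)); T=np.array(c['T']); q=T[:3,:3].T@(np.asarray(p)-T[:3,3])
    return np.array([c['cx']+f*q[0]/q[2],c['cy']+f*q[1]/q[2]])
E
python3 - <<'E'
from h import *
a=cv2.imread('pics/top0.png')[180:290,200:430];b=cv2.imread('pics/scene0.png')[120:280,190:390]
a=cv2.resize(a,(690,330),interpolation=cv2.INTER_CUBIC);b=cv2.resize(b,(338,270),interpolation=cv2.INTER_CUBIC)
o=np.zeros((600,690,3),np.uint8);o[:330]=a;o[330:,:338]=b
cv2.imwrite('pics/crop0.png',o)
t=optics.calibration('top');s=optics.calibration('scene')
for n,p,q in(('lock',(231,214),(355,140)),('keytop',(382,229),(247,226)),('box',(247,209),(351,160))):
    print(n,tri([ray(t,*p),ray(s,*q)]))
print(onplane(t,231,214,.079),onplane(t,378,228,.04))
E
```

```text
lock (array([0.51582929, 0.23226523, 0.07404112]), [np.float64(0.0014002429966995455), np.float64(0.0014002429966995821)])
keytop (array([ 0.47782155, -0.22663337,  0.07540062]), [np.float64(0.003848271356347547), np.float64(0.0038482713563475013)])
box (array([0.53379771, 0.19274772, 0.02628582]), [np.float64(0.00010727014257574306), np.float64(0.0001072701425758813)])
[0.51454794 0.23006068 0.079     ] [ 0.47852479 -0.22268226  0.04      ]
```

View pics/crop0.png

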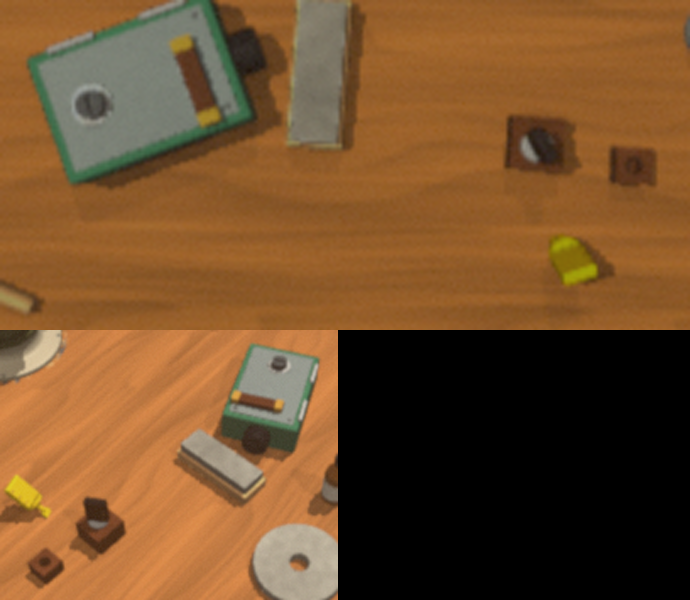

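The crop confirms it. The dark block at top (378,228) is the larger one and holds the black key with its steel collar. The block at (411,236) is smaller and empty, and the yellow key lies at (391,267). Next I'll find where the wrist camera sits relative to the tool.

```bash
cat >> h.py <<'E'
def st():
    s=env.observe(); return np.array(s['position']),np.array(s['tool_rot']),s
def to(p):
    P,R,s=st(); d=R.T@(np.array(p)-P)/.04; print('t',round(s['time_s'],2),'pos',np.round(P,4),'yaw x',round(np.degrees(np.arctan2(R[1,0],R[0,0])),2),'units',np.round(d,3),'F',np.round(s['ft_force'],1))
    return d
E
python3 - <<'E'
from h import *
P,R,s=st();c=optics.calibration('wrist');T=np.array(c['T'])
print(c['fov_y'],c['cx'],c['cy']);print(np.round(R.T@(T[:3,3]-P),4),np.round(R.T@T[:3,:3],3).tolist())
to([.515,.231,.23])
E
```

```text
60.960934603036094 317.9662943520795 200.0971336227617
[ 0.0664  0.0002 -0.1428] [[-0.0, -0.965, -0.263], [1.0, -0.0, -0.001], [0.001, -0.263, 0.965]]
t 0.1 pos [0.1613 0.5256 0.2308] yaw x 162.94 units [-10.615  -4.445   0.022] F [ 0.3 -0.4  0.1]
```

```bash
python3 -m jog '[{"linear":[-0.9,-0.38,0],"roll":0},{"linear":[-0.9,-0.38,0],"roll":0},{"linear":[-0.9,-0.38,0],"roll":0},{"linear":[-0.9,-0.38,0],"roll":0},{"linear":[-0.9,-0.38,0],"roll":0},{"linear":[-0.9,-0.38,0],"roll":0},{"linear":[-0.9,-0.38,0],"roll":0},{"linear":[-0.9,-0.38,0],"roll":0},{"linear":[-0.9,-0.38,0],"roll":0},{"linear":[-0.9,-0.38,0],"roll":0},{"linear":[-0.9,-0.38,0.3],"roll":0},{"linear":[-0.6,-0.3,0.3],"roll":0}]'; python3 -m jog '[{"linear":[0,0,0.4],"roll":0},{"linear":[0,0,0.4],"roll":0},{"linear":[0,0,0],"roll":0},{"linear":[0,0,0],"roll":0}]'
python3 - <<'E'
from h import *
to([.515,.231,.16])
c=optics.calibration('wrist')
im=optics.get_image('wrist')[:,:,::-1];cv2.imwrite('pics/w1.png',im)
np.save('w1.npy',c,allow_pickle=True)
print(proj(c,[.515,.231,.079]))
E
```

```text
time_s: 1.1
position: [0.5128, 0.2289, 0.207]
tool_rot: [[-0.955, 0.295, 0.001], [0.295, 0.955, -0.0], [-0.001, 0.0, -1.0]]
ft_force: [0.9, 0.5, 0.4]
grip_width: 0.0854
gripper_force: 0.0
time_s: 1.43
position: [0.51, 0.2312, 0.1749]
tool_rot: [[-0.956, 0.293, -0.002], [0.293, 0.956, -0.0], [0.002, -0.001, -1.0]]
ft_force: [0.8, 0.1, 0.6]
grip_width: 0.0851
gripper_force: 0.0
t 1.43 pos [0.51   0.2312 0.1749] yaw x 162.94 units [-0.121  0.033  0.373] F [0.8 0.1 0.6]
[319.81258192 208.50133144]
```

View pics/w1.png

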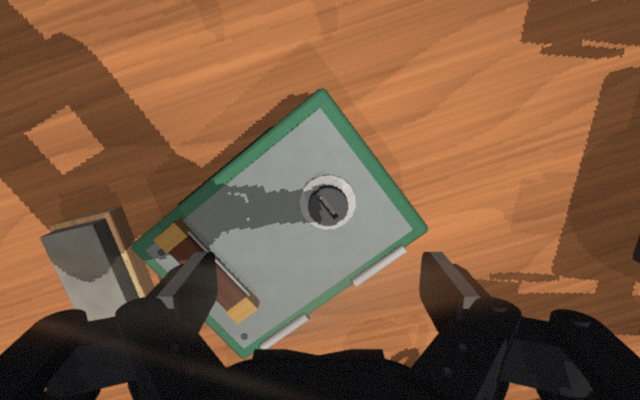

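The wrist view shows the lock's bright disc centred near (328,201), with the dark head and its slot at about (327,206). The knife lies at about (205,270), and the box is clear of the fingers. I'll take a second view from a shifted place and measure.

```bash
python3 -m jog '[{"linear":[0.7,0.7,0],"roll":0},{"linear":[0.7,0.7,0.3],"roll":0},{"linear":[0,0,0],"roll":0},{"linear":[0,0,0],"roll":0},{"linear":[0,0,0],"roll":0}]' | head -2
cat >> h.py <<'E'
def snap(n,tag):
    c=optics.calibration(n); im=optics.get_image(n)[:,:,::-1].copy(); cv2.imwrite(f'pics/{tag}.png',im); np.save(tag+'.npy',c,allow_pickle=True); return im,c
def load(tag): return cv2.imread(f'pics/{tag}.png'),np.load(tag+'.npy',allow_pickle=True).item()
E
python3 - <<'E'
from h import *
to([.515,.231,.16])
im,c=snap('wrist','w2')
out=[]
a,ca=load('w1')
for I,C in((a,ca),(im,c)):
    u,v=np.int32(np.round(proj(C,[.512,.235,.075])));print(u,v)
    k=I[v-40:v+40,u-40:u+40]; out.append(cv2.resize(k,(400,400),interpolation=cv2.INTER_CUBIC))
cv2.imwrite('pics/crop1.png',np.hstack(out))
E
```

```text
time_s: 1.9
position: [0.4735, 0.3015, 0.1644]
t 1.9 pos [0.4735 0.3015 0.1644] yaw x 163.0 units [-1.509 -1.383  0.111] F [-0.4  0.2 -0.1]
324 202
248 276
```

View pics/crop1.png

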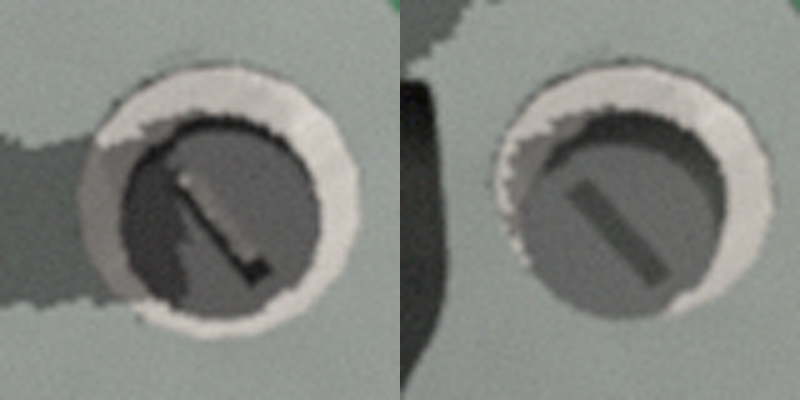

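The crops show the slot clearly. In w1 its centre is about (328.4,207.2), and in w2 about (251.6,282.6). It runs from upper left to lower right.

Run:
```python
from h import *
I,c=load('w2'); g=cv2.cvtColor(I,cv2.COLOR_BGR2GRAY)
k=cv2.GaussianBlur(cv2.resize(g[236:316,208:288],(640,640),interpolation=cv2.INTER_CUBIC),(9,9),0)
print(k[300,460],k[376,352])
best=None
for th in (75,80,85,88,92):
    m=(k<th).astype(np.uint8); n,l,s,ce=cv2.connectedComponentsWithStats(m)
    i=l[373,349]
    if i:
        r=cv2.minAreaRect(np.argwhere(l==i)[:,::-1].astype(np.float32)); ctr=np.array(r[0])/8+[208,236]; print(th,ctr,np.array(r[1])/8,r[2],s[i,4]); bx=cv2.boxPoints(r)/8+[208,236]; 
        if s[i,4]<12000: best=bx,ctr
bx,ctr=best
_,c1=load('w1')
p,e=tri([ray(c1,328.4,207.2),ray(c,*ctr)]);print('slot',p,e)
W=np.array([onplane(c,*q,.079) for q in bx]);print(W)
L=[np.linalg.norm(W[i]-W[(i+1)%4]) for i in range(4)];j=int(np.argmax(L[:2]));d=W[j]-W[(j+1)%4];print(L,np.degrees(np.arctan2(d[1],d[0])), W.mean(0))
# box edge lines via top camera green mask
t=cv2.imread('pics/top0.png');h=cv2.cvtColor(t,cv2.COLOR_BGR2HSV);m=cv2.inRange(h,(60,60,30),(95,255,255));m[:,:200]=0;m[:,300:]=0
r=cv2.minAreaRect(cv2.findNonZero(m));tc=optics.calibration('top');B=np.array([onplane(tc,*q,.064) for q in cv2.boxPoints(r)]);print(B)
```

```text
101 70
75 [251.72537613 282.49251938] [24.41771317  4.70522118] 47.862403869628906 6177
80 [251.7557373 282.4729805] [25.29584885  5.31898165] 47.43194580078125 7675
85 [251.76082611 282.5220108 ] [25.9213028   5.86123657] 47.544803619384766 8850
88 [251.6567688 282.5839119] [26.33119583  6.29012632] 48.012786865234375 9536
92 [251.65435791 282.56734085] [26.87937355  6.84759712] 48.01278305053711 10566
slot [0.51555615 0.23735683 0.08010783] [np.float64(1.8459588149689993e-05), np.float64(1.8459588149699557e-05)]
[[0.50759261 0.23093734 0.079     ]
 [0.50519168 0.23583468 0.079     ]
 [0.52463106 0.24302449 0.079     ]
 [0.52715165 0.23807032 0.079     ]]
[np.float64(0.005454205492603838), np.float64(0.02072637473905093), np.float64(0.005558522755652668), np.float64(0.020819107179635477)] -159.7026635885566 [0.51614175 0.23696671 0.079     ]
[[0.55696766 0.30462746 0.064     ]
 [0.62966926 0.12073715 0.064     ]
 [0.50282613 0.07031256 0.064     ]
 [0.43135941 0.25296252 0.064     ]]
```

```bash
python3 -m jog '[{"linear":[-0.3,-0.95,-0.3],"roll":0},{"linear":[-0.3,-0.95,-0.3],"roll":0},{"linear":[-0.3,-0.95,0],"roll":0},{"linear":[-0.3,-0.95,0],"roll":0},{"linear":[-0.3,-0.95,0],"roll":0},{"linear":[-0.3,-0.95,0],"roll":0},{"linear":[-0.3,-0.95,0],"roll":0},{"linear":[-0.3,-0.95,0],"roll":0},{"linear":[-0.3,-0.95,0],"roll":0},{"linear":[-0.3,-0.95,0],"roll":0},{"linear":[-0.3,-0.95,0],"roll":0},{"linear":[-0.3,-0.95,0],"roll":0}]'|head -2;  python3 -m jog '[{"linear":[-0.3,-0.8,0],"roll":0},{"linear":[0,0,0],"roll":0},{"linear":[0,0,0],"roll":0},{"linear":[0,0,0],"roll":0}]'|head -2
python3 - <<'E'
from h import *
to([.478,-.223,.19]);print(env.observe()['q'])
im,c=snap('wrist','k1')
u,v=np.int32(np.round(proj(c,[.478,-.223,.07])));print(u,v)
E
```

```text
time_s: 2.95
position: [0.4765, -0.1802, 0.1882]
time_s: 3.28
position: [0.4788, -0.2114, 0.1876]
t 3.28 pos [ 0.4788 -0.2114  0.1876] yaw x 162.86 units [-0.066 -0.283 -0.06 ] F [ 0.5 -0.2  0.2]
[-3.68020540e+01  2.12797711e+01  8.28391609e+01  1.05492078e-02
  7.58709246e+01 -1.09666093e+02]
304 198
```

View pics/k1.png

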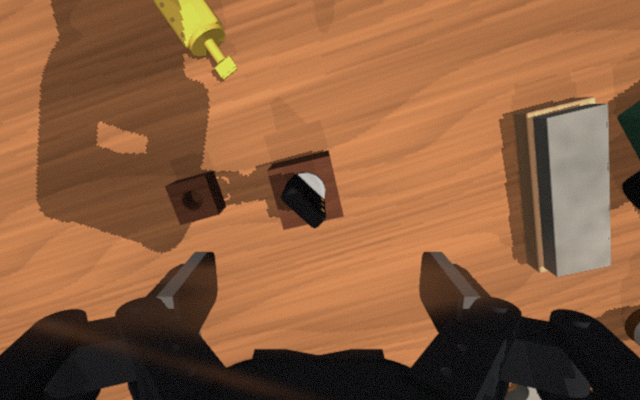

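k1 shows the black key in its block near (305,200), the small empty block at (195,197), and the yellow key at (200,30). I'll take a second view and enlarge both.

```bash
python3 -m jog '[{"linear":[0.3,-0.9,0.2],"roll":0},{"linear":[0.3,-0.4,0.2],"roll":0},{"linear":[0,0,0],"roll":0},{"linear":[0,0,0],"roll":0},{"linear":[0,0,0],"roll":0}]'|head -2
python3 - <<'E'
from h import *
snap('wrist','k2')
o=[]
for t in('k1','k2'):
    I,c=load(t);u,v=np.int32(np.round(proj(c,[.478,-.223,.06])));print(u,v);o.append(cv2.convertScaleAbs(cv2.resize(I[v-40:v+40,u-40:u+40],(400,400),interpolation=cv2.INTER_CUBIC),alpha=1.7,beta=15))
cv2.imwrite('pics/crop2.png',np.hstack(o))
E
```

```text
time_s: 3.75
position: [0.4415, -0.253, 0.1719]
304 195
367 228
```

View pics/crop2.png

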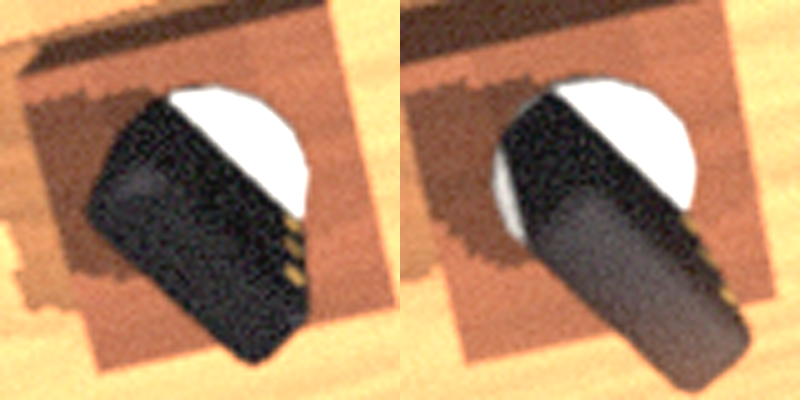

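In view 2 the collar is centred at about (366,224), the handle's top face at about (374,246), and the block at the collar's place. In view 1 the collar is at (305.6,192.4). The handle's long edges run upper left to lower right in both.

Run:
```python
from h import *
_,a=load('k1');_,b=load('k2')
A=lambda x,y:(304-40+x/5,195-40+y/5)
B=lambda x,y:(367-40+(x-400)/5,228-40+y/5)
print('collar',tri([ray(a,*A(208,187)),ray(b,*B(596,180))]))
print('collar planes',onplane(a,*A(208,187),.045),onplane(b,*B(596,180),.045))
def ang(p,q): d=q-p; return np.degrees(np.arctan2(d[1],d[0]))
print('low edge',ang(onplane(a,*A(168,95),.045),onplane(a,*A(300,217),.045)),ang(onplane(b,*B(555,90),.045),onplane(b,*B(690,212),.045)))
print('top edge',ang(onplane(a,*A(90,215),.095),onplane(a,*A(245,360),.095)),ang(onplane(b,*B(535,245),.095),onplane(b,*B(680,385),.095)))
print('handle top ends',tri([ray(a,*A(250,362)),ray(b,*B(690,392))]))
print('topcentre',onplane(b,*B(638,292),.095))
bl=np.array([onplane(a,*A(*p),.04) for p in((20,75),(325,5),(395,305),(100,372))]);print('block',bl.mean(0),ang(bl[0],bl[1]),np.linalg.norm(bl-np.roll(bl,1,0),axis=1))
to([.478,-.223,.16])
```

```text
collar (array([ 0.47933778, -0.22261826,  0.04714676]), [np.float64(0.0001328146340813473), np.float64(0.0001328146340812645)])
collar planes [ 0.47992085 -0.22294919  0.045     ] [ 0.4800488  -0.22244107  0.045     ]
low edge 29.24804065239156 30.537075064845677
top edge 28.00279312674411 27.908673276339663
handle top ends (array([ 0.4959347 , -0.21977041,  0.09437303]), [np.float64(9.891085638988515e-05), np.float64(9.89108563898222e-05)])
topcentre [ 0.47875591 -0.22309272  0.095     ]
block [ 0.48219555 -0.22348021  0.04      ] 85.8164552828728 [0.0559317  0.05404055 0.05544356 0.05478665]
t 3.8 pos [ 0.4416 -0.2529  0.1719] yaw x 163.02 units [-0.65   0.981  0.298] F [ 0.8 -0.   0.1]
```

```bash
python3 -m jog '[{"linear":[-0.34,0.5,0],"roll":0},{"linear":[-0.34,0.5,0],"roll":0},{"linear":[0,0,0],"roll":-0.92},{"linear":[0,0,0],"roll":-0.92},{"linear":[0,0,0],"roll":-0.92},{"linear":[0,0,0],"roll":-0.92},{"linear":[0,0,0],"roll":-0.92},{"linear":[0,0,0],"roll":-0.92},{"linear":[0,0,0],"roll":-0.92},{"linear":[0,0,0],"roll":-0.92},{"linear":[0,0,0],"roll":-0.92},{"linear":[0,0,0],"roll":-0.92}]' 0.1 40; python3 -m jog '[{"linear":[0,0,0],"roll":0},{"linear":[0,0,0],"roll":0},{"linear":[0,0,0],"roll":0}]' >/dev/null
python3 - <<'E'
from h import *
to([.4795,-.2228,.053]);im,c=snap('wrist','k3')
print(proj(c,[.4795,-.2228,.095]),proj(c,[.4795,-.2228,.045]))
E
```

```text
time_s: 4.8
position: [0.4794, -0.2226, 0.1718]
tool_rot: [[-0.872, -0.489, 0.001], [-0.489, 0.872, -0.0], [-0.0, -0.001, -1.0]]
ft_force: [-0.2, -0.4, 0.5]
grip_width: 0.0468
gripper_force: 0.0
t 5.05 pos [ 0.479  -0.2231  0.1715] yaw x -151.15 units [-1.300e-02  1.000e-03  2.963e+00] F [0.  0.1 0.8]
[317.92723719 210.35328028] [318.00430048 192.49651167]
```

View pics/k3.png

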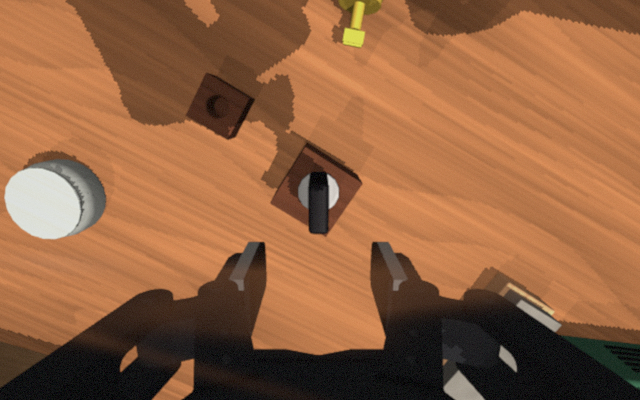

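The handle at (318,203) is aligned with the tool and midway between the fingers, so I'll descend and close.

```bash
python3 -m jog '[{"linear":[0,0,0.5],"roll":0},{"linear":[0,0,0.5],"roll":0},{"linear":[0,0,0.5],"roll":0},{"linear":[0,0,0.5],"roll":0},{"linear":[0,0,0.5],"roll":0},{"linear":[0,0,0.46],"roll":0},{"linear":[0,0,0],"roll":0},{"linear":[0,0,0],"roll":0}]'; python3 -m jog '[{"linear":[0,0,0],"roll":0},{"linear":[0,0,0],"roll":0},{"linear":[0,0,0],"roll":0},{"linear":[0,0,0],"roll":0},{"linear":[0,0,0],"roll":0},{"linear":[0,0,0],"roll":0},{"linear":[0,0,0],"roll":0},{"linear":[0,0,0],"roll":0}]' -1 60
```

```text
time_s: 5.77
position: [0.4786, -0.2234, 0.0528]
tool_rot: [[-0.876, -0.483, -0.001], [-0.483, 0.876, 0.001], [0.0, 0.001, -1.0]]
ft_force: [-1.4, -0.4, 0.5]
grip_width: 0.0466
gripper_force: 0.0
time_s: 6.43
position: [0.4792, -0.2238, 0.0542]
tool_rot: [[-0.875, -0.484, 0.002], [-0.484, 0.875, -0.001], [-0.001, -0.002, -1.0]]
ft_force: [0.6, 0.3, 7.9]
grip_width: 0.0133
gripper_force: 58.7
```

```bash
python3 -m jog '[{"linear":[0,0,-0.4],"roll":0},{"linear":[0,0,-0.8],"roll":0},{"linear":[0,0,-0.8],"roll":0},{"linear":[0,0,-0.8],"roll":0},{"linear":[0,0,0],"roll":0},{"linear":[0,0,0],"roll":0}]';python3 -m jog '[{"linear":[-0.3,0.4,0],"roll":0},{"linear":[-0.53,0.8,0],"roll":0},{"linear":[-0.53,0.8,0],"roll":0},{"linear":[-0.53,0.8,0],"roll":0},{"linear":[-0.53,0.8,0],"roll":0},{"linear":[-0.53,0.8,0],"roll":0},{"linear":[-0.53,0.8,0],"roll":0},{"linear":[-0.53,0.8,0],"roll":0},{"linear":[-0.53,0.8,0],"roll":0},{"linear":[-0.53,0.8,0],"roll":0},{"linear":[-0.53,0.8,0],"roll":0},{"linear":[-0.53,0.8,0],"roll":0}]'|head -2
python3 -m jog '[{"linear":[0,0,0],"roll":0.9},{"linear":[0,0,0],"roll":0.9},{"linear":[0,0,0],"roll":0},{"linear":[0,0,0],"roll":0}]'
python3 - <<'E'
from h import *
to([.516,.237,.157]);im,c=snap('wrist','h1')
print('slot pred',proj(c,[.516,.237,.079]))
P,R,s=st()
print('collar top pred',proj(c,P+R@[0,0,.009]),'handle top',proj(c,P-R@[0,0,.041]))
E
```

```text
time_s: 6.93
position: [0.4791, -0.2238, 0.1666]
tool_rot: [[-0.875, -0.484, 0.003], [-0.484, 0.875, -0.002], [-0.002, -0.004, -1.0]]
ft_force: [0.1, -0.0, -2.3]
grip_width: 0.0134
gripper_force: 58.6
time_s: 7.93
position: [0.5143, 0.219, 0.1635]
time_s: 8.27
position: [0.5147, 0.217, 0.1638]
tool_rot: [[-0.939, -0.343, -0.002], [-0.343, 0.939, -0.0], [0.002, 0.0, -1.0]]
ft_force: [-0.3, 0.0, -0.5]
grip_width: 0.0132
gripper_force: 58.7
t 8.27 pos [0.5147 0.217  0.1638] yaw x -159.94 units [-0.202  0.457  0.17 ] F [-0.3  0.  -0.5]
slot pred [343.85909702 217.43788743]
collar top pred [317.2136339  250.52632818] handle top [316.79148022 310.18510735]
```

View pics/h1.png

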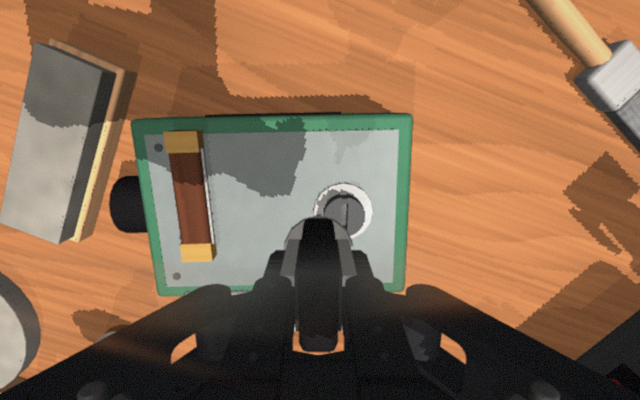

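h1 shows the head at (345,212) with its slot vertical at column ~345, so it already lines up with the tool's x. The held key's collar is centred near column 317. The knife at (190,195) is undisturbed. I'll refine numerically.

Run:
```python
from h import *
I,c=load('h1');g=cv2.GaussianBlur(cv2.cvtColor(I,cv2.COLOR_BGR2GRAY),(3,3),0)
print(g[186:232:4,328:366])
print('collar');print(g[236:262:6,276:300]);print(g[236:262:6,338:362])
```

```text
[[144 154 170 183 197 207 210 210 212 217 221 222 222 222 222 222 223 224
  224 224 224 223 221 218 216 213 206 194 178 164 155 159 171 181 185 187
  187 188]
 [166 164 157 137 126 129 136 144 161 180 197 198 171 142 143 162 176 186
  199 212 218 222 224 223 223 224 224 224 225 226 227 224 216 203 188 181
  183 187]
 [126 120 118 118 118 115 109 100  91  80  71  72  83  93  93  93  93  90
   79  68  71  85 101 114 134 170 206 224 227 227 227 227 228 228 229 229
  227 218]
 [110  95  73  54  43  39  43  51  60  70  79  86  88  83  73  68  68  68
   70  78  87  88  83  75  65  57  58  74 109 156 198 218 223 223 224 225
  226 228]
 [ 46  51  64  81  97 105 109 110 110 109 109 109 109 108 107 108 109 108
  106 105 108 111 111 112 111 111 111 109 101  90  84 100 146 197 225 231
  231 232]
 [ 98 108 110 110 109 109 110 110 109 109 110 111 113 116 121 128 133 127
  100  78  89 106 111 111 111 112 112 111 112 112 111 110 105 107 139 190
  224 234]
 [108 109 110 110 108 107 108 108 109 109 110 111 113 117 122 125 128 120
   97  85  95 107 110 111 111 112 111 110 109 108 111 113 112 111 117 14
[... 1127 characters left out ...]
1  32  32  31  32  34  42  61  78  84  86  86  85  85  86  84  84
   85  85  77  58  37  27]
 [ 43  43  43  42  42  45  55  71  83  86  87  86  84  85  85  85  86  86
   85  81  64  43  35  36]]
[[121 120 119 118 117 115 114 114 114 109 102 116 161 203 222 225 222 215
  205 195 189 185 184 184]
 [ 72  83  84  84  84  83  84  85  84  83  88  99 106 113 137 167 181 184
  184 183 182 182 182 182]
 [ 53  72  82  85  87  87  87  86  85  85  85  90 113 151 171 172 174 176
  178 178 178 179 180 183]
 [ 41  61  79  86  86  86  87  87  87  88  89  89  86  78  62  47  41  40
   41  42  42  41  40  41]
 [ 39  50  67  82  87  88  87  87  88  88  88  88  88  89  86  73  59  51
   49  51  51  51  51  50]]
```

Run:
```python
from h import *
I,c=load('h1');g=cv2.GaussianBlur(cv2.cvtColor(I,cv2.COLOR_BGR2GRAY),(3,3),0)
for u in(293,297,330,336,340): print(u,g[206:246,u])
# predicted: pose at time of h1
P=np.array([.5147,.217,.1638]);P,R,_=st()
a=np.radians(np.arange(0,181,1))
for z in(.009,.014):
    q=np.array([proj(c,P+R@[.017*np.sin(t),.017*np.cos(t),z]) for t in a])
    print(z,[(u,round(float(np.interp(-u,-q[:,0],q[:,1])),1)) for u in(293,297,330,336,340)],q[:,0].min(),q[:,0].max())
```

```text
293 [178 178 177 178 180 181 181 180 179 179 179 179 178 177 177 178 178 176
 171 154 124  99  97 110 119 122 122 123 122 121 120 119 111  98  87  84
  84  84  85  85]
297 [179 180 180 179 179 179 180 180 179 179 180 180 179 178 177 172 155 125
 103 103 115 122 123 121 121 122 122 122 122 121 122 121 113 100  88  84
  83  81  79  79]
330 [110 109 109 110 110 109 109 109 109 109 108 100  81  52  25  11  10  11
  10   9  10  11  12  13  14  13  12  10  13  17  18  17  17  17  18  17
  17  17  19  21]
336 [109 110 110 110 109 109 110 109 109 109 109 110 109 104  94  87  91 104
 115 119 120 120 119 119 120 119 116 114 114 114 114 111  99  73  45  32
  30  29  26  23]
340 [113 112 112 112 113 113 112 112 112 112 112 111 111 111 111 111 109 101
  92  91 101 112 118 118 118 118 118 118 118 119 119 116 109  98  87  83
  84  85  84  85]
0.009 [(293, 225.8), (297, 222.8), (330, 219.1), (336, 221.9), (340, 224.7)] 281.90080073055583 352.5302101756324
0.014 [(293, 223.0), (297, 219.8), (330, 216.0), (336, 218.9), (340, 221.8)] 282.94215633769005 351.54665703110464
```

The key sits about 0.8 mm towards tool −x in the grip, and the y offset cancels in the relative measure. I'll move over the slot and stop just above it.

```bash
python3 -m jog '[{"linear":[-0.18,0.45,0],"roll":0},{"linear":[0,0,0.4],"roll":0},{"linear":[0,0,0.4],"roll":0},{"linear":[0,0,0],"roll":0},{"linear":[0,0,0],"roll":0},{"linear":[0,0,0],"roll":0},{"linear":[0,0,0],"roll":0}]'
python3 - <<'E'
from h import *
to(np.array([.516,.237,.157])+.0008*np.array([-.94,-.342,0]))
print(np.round(env.observe()['wrist_torque'],3))
E
```

```text
time_s: 8.9
position: [0.5163, 0.2364, 0.1339]
tool_rot: [[-0.94, -0.341, 0.002], [-0.341, 0.94, 0.0], [-0.002, -0.0, -1.0]]
ft_force: [0.9, 0.1, -1.8]
grip_width: 0.013
gripper_force: 58.8
t 8.9 pos [0.5163 0.2364 0.1339] yaw x -160.06 units [ 0.022  0.017 -0.578] F [ 0.9  0.1 -1.8]
[-0.025  0.019 -0.044]
```

```bash
python3 -m jog '[{"linear":[0.02,0.01,0.1],"roll":0},{"linear":[0,0,0.1],"roll":0},{"linear":[0,0,0],"roll":0},{"linear":[0,0,0],"roll":0},{"linear":[0,0,0],"roll":0}]';python3 -m jog '[{"linear":[0,0,0.04],"roll":0},{"linear":[0,0,0.04],"roll":0},{"linear":[0,0,0],"roll":0},{"linear":[0,0,0],"roll":0}]'
```

```text
time_s: 9.32
position: [0.515, 0.2367, 0.125]
tool_rot: [[-0.94, -0.341, 0.0], [-0.341, 0.94, -0.0], [-0.0, -0.0, -1.0]]
ft_force: [-0.9, -0.6, -1.4]
grip_width: 0.0138
gripper_force: 58.8
time_s: 9.65
position: [0.5149, 0.2367, 0.1216]
tool_rot: [[-0.94, -0.341, -0.0], [-0.341, 0.94, -0.0], [0.0, -0.0, -1.0]]
ft_force: [-0.0, 0.2, -0.7]
grip_width: 0.0137
gripper_force: 58.8
```

```bash
python3 -m jog '[{"linear":[0,0,0.04],"roll":0},{"linear":[0,0,0.04],"roll":0},{"linear":[0,0,0],"roll":0},{"linear":[0,0,0],"roll":0}]'|sed -n '2p;4p';python3 -m jog '[{"linear":[0,0,0.04],"roll":0},{"linear":[0,0,0],"roll":0},{"linear":[0,0,0],"roll":0}]'|sed -n '2p;4p'
```

```text
position: [0.5149, 0.2367, 0.1184]
ft_force: [0.3, -0.2, -1.1]
position: [0.5149, 0.2367, 0.1168]
ft_force: [0.3, -0.2, -1.2]
```

```bash
python3 -m jog '[{"linear":[0,0,0.03],"roll":0},{"linear":[0,0,0],"roll":0},{"linear":[0,0,0],"roll":0}]'|sed -n '2p;4p';python3 -m jog '[{"linear":[0,0,0],"roll":0.5},{"linear":[0,0,0],"roll":0.5},{"linear":[0,0,0],"roll":0.5},{"linear":[0,0,0],"roll":0.5},{"linear":[0,0,0],"roll":0},{"linear":[0,0,0],"roll":0}]'|sed -n '2,4p'
python3 - <<'E'
from h import *
to([.515,.2367,.1155]);print(np.round(env.observe()['wrist_torque'],3))
E
```

```text
position: [0.5149, 0.2367, 0.1157]
ft_force: [-0.0, -0.5, -1.0]
position: [0.515, 0.2367, 0.1157]
tool_rot: [[-0.985, -0.174, 0.0], [-0.174, 0.985, -0.0], [-0.0, -0.0, -1.0]]
ft_force: [0.5, -1.0, -0.6]
t 10.98 pos [0.515  0.2367 0.1157] yaw x -169.99 units [-0.001  0.001  0.006] F [ 0.5 -1.  -0.6]
[0.024 0.012 0.044]
```

```bash
python3 -m jog '[{"linear":[0,0.004,0],"roll":0.6},{"linear":[0,0.002,0],"roll":0.6},{"linear":[0,0.002,0],"roll":0.6},{"linear":[0,0.002,0],"roll":0.6},{"linear":[0,0.001,0],"roll":0.6},{"linear":[0,0.001,0],"roll":0.6},{"linear":[0,0.001,0],"roll":0.6},{"linear":[0,0.001,0],"roll":0.6},{"linear":[0,0,0],"roll":0},{"linear":[0,0,0],"roll":0}]'|sed -n '2,4p'
python3 - <<'E'
from h import *
to([.515,.2367,.1155]);print(np.round(env.observe()['wrist_torque'],3))
t=optics.get_image('top')[:,:,::-1]
cv2.imwrite('pics/top1.png',t)
E
```

```text
position: [0.5149, 0.2371, 0.1157]
tool_rot: [[-0.971, 0.241, -0.0], [0.241, 0.971, -0.0], [-0.0, -0.0, -1.0]]
ft_force: [-0.7, -1.6, -0.8]
t 11.82 pos [0.5149 0.2371 0.1157] yaw x 166.08 units [-0.004 -0.008  0.006] F [-0.7 -1.6 -0.8]
[-0.349  0.003  0.072]
```

```bash
python3 -m jog '[{"linear":[0,0.001,0],"roll":0.6},{"linear":[0,0.001,0],"roll":0.6},{"linear":[0,0.001,0],"roll":0.6},{"linear":[0,0.001,0],"roll":0.6},{"linear":[0,0.001,0],"roll":0.6},{"linear":[0,0.001,0],"roll":0.6},{"linear":[0,0.001,0],"roll":0.6},{"linear":[0,0.001,0],"roll":0.6},{"linear":[0,0.001,0],"roll":0.6},{"linear":[0,0,0],"roll":0.6},{"linear":[0,0,0],"roll":0},{"linear":[0,0,0],"roll":0}]'|sed -n '2,4p'
python3 - <<'E'
from h import *
to([.515,.2367,.1155])
for i in range(4): print(np.round(env.observe()['wrist_torque'],3)); optics.get_image('top')
E
```

```text
position: [0.515, 0.2374, 0.1157]
tool_rot: [[-0.72, 0.694, -0.0], [0.694, 0.72, -0.0], [-0.0, -0.0, -1.0]]
ft_force: [-0.7, -1.8, 0.3]
t 12.87 pos [0.515  0.2374 0.1157] yaw x 136.09 units [-0.012 -0.014  0.006] F [-0.7 -1.8  0.3]
[-0.407  0.062  0.026]
[-0.369  0.075  0.092]
[-0.387  0.124  0.076]
[-0.442  0.124  0.063]
```

```bash
python3 -m jog '[{"linear":[-0.005,-0.005,0],"roll":0.6},{"linear":[-0.003,-0.003,0],"roll":0.6},{"linear":[0,0,0],"roll":0.6},{"linear":[0,0,0],"roll":0.6},{"linear":[0,0,0],"roll":0.6},{"linear":[0,0,0],"roll":0.6},{"linear":[0,0,0],"roll":0.4},{"linear":[0,0,0],"roll":0},{"linear":[0,0,0],"roll":0},{"linear":[0,0,0],"roll":0}]'|sed -n '2,4p'
cat > tq.py <<'E'
from h import *
a=[];f=[]
for i in range(6): s=env.observe();a.append(s['wrist_torque']);f.append(s['ft_force']);optics.get_image('top')
to([.515,.2367,.1155]);print('tq',np.round(np.mean(a,0),3),'F',np.round(np.mean(f,0),2))
E
python3 tq.py
```

```text
position: [0.5152, 0.2374, 0.1158]
tool_rot: [[-0.439, 0.899, 0.0], [0.899, 0.439, 0.001], [0.0, 0.001, -1.0]]
ft_force: [0.2, 0.5, -2.2]
t 14.2 pos [0.5152 0.2373 0.1158] yaw x 115.96 units [-0.012 -0.011  0.006] F [ 1.4  2.  -1.7]
tq [ 0.357 -0.167  0.073] F [ 0.81  1.43 -1.83]
```

```bash
R='';python3 -m jog '[{"linear":[0,0,0],"roll":0.2},{"linear":[0,0,0],"roll":0.2},{"linear":[0,0,0],"roll":0.2},{"linear":[0,0,0],"roll":0},{"linear":[0,0,0],"roll":0}]'>/dev/null; python3 tq.py; python3 -m jog '[{"linear":[0,0,0],"roll":0.2},{"linear":[0,0,0],"roll":0.2},{"linear":[0,0,0],"roll":0},{"linear":[0,0,0],"roll":0}]'>/dev/null; python3 tq.py;python3 -m jog '[{"linear":[0,0,0],"roll":0.2},{"linear":[0,0,0],"roll":0},{"linear":[0,0,0],"roll":0}]'>/dev/null; python3 tq.py
```

```text
t 14.92 pos [0.5152 0.2372 0.1158] yaw x 112.94 units [-0.009 -0.008  0.007] F [ 1.8  3.3 -1.6]
tq [ 0.746 -0.347  0.083] F [ 1.45  3.46 -1.49]
t 15.55 pos [0.5152 0.2371 0.1157] yaw x 110.94 units [-0.009 -0.008  0.006] F [ 2.9  5.  -2.1]
tq [ 0.938 -0.474  0.073] F [ 2.26  4.29 -1.56]
t 16.1 pos [0.5152 0.2371 0.1158] yaw x 109.94 units [-0.009 -0.008  0.007] F [ 2.3  3.2 -2.2]
tq [ 0.951 -0.521  0.091] F [ 2.47  4.3  -1.75]
```

```bash
python3 -m jog '[{"linear":[0.009,0.009,0],"roll":0.2},{"linear":[0,0,0],"roll":0},{"linear":[0,0,0],"roll":0}]'>/dev/null; python3 tq.py; python3 -m jog '[{"linear":[0,0,0],"roll":0.2},{"linear":[0,0,0],"roll":0},{"linear":[0,0,0],"roll":0}]'>/dev/null; python3 tq.py;python3 -m jog '[{"linear":[0,0,0],"roll":0.2},{"linear":[0,0,0],"roll":0},{"linear":[0,0,0],"roll":0}]'>/dev/null; python3 tq.py
```

```text
t 16.65 pos [0.5153 0.2374 0.1158] yaw x 108.94 units [-0.014 -0.012  0.006] F [0.5 1.5 0.7]
tq [ 0.413 -0.294  0.096] F [ 1.17  2.19 -0.06]
t 17.2 pos [0.5152 0.2375 0.1157] yaw x 107.94 units [-0.016 -0.012  0.005] F [ 2.  -0.1  0.5]
tq [ 0.152 -0.205  0.097] F [ 1.01  0.65 -0.35]
t 17.75 pos [0.5153 0.2375 0.1157] yaw x 106.94 units [-0.017 -0.012  0.006] F [0.8 0.1 0.8]
tq [-0.014 -0.169  0.095] F [ 0.98 -0.56  0.1 ]
```

```bash
python3 -m jog '[{"linear":[0,0,0],"roll":0.15},{"linear":[0,0,0],"roll":0},{"linear":[0,0,0],"roll":0}]'>/dev/null; python3 tq.py; python3 -m jog '[{"linear":[0,0,0],"roll":0.15},{"linear":[0,0,0],"roll":0},{"linear":[0,0,0],"roll":0}]'>/dev/null; python3 tq.py
```

```text
t 18.3 pos [0.5153 0.2375 0.1157] yaw x 106.19 units [-0.018 -0.013  0.006] F [-0.2 -1.6 -0.5]
tq [-0.067 -0.13   0.086] F [ 0.56 -0.37  0.34]
t 18.85 pos [0.5153 0.2375 0.1157] yaw x 105.44 units [-0.018 -0.012  0.006] F [ 1.2 -0.2  0.1]
tq [-0.138 -0.127  0.104] F [ 0.5  -0.11  0.17]
```

```bash
python3 -m jog '[{"linear":[0,0,0],"roll":0.15},{"linear":[0,0,0],"roll":0},{"linear":[0,0,0],"roll":0}]'>/dev/null; python3 tq.py
python3 - <<'E'
from h import *
I,c=load('h1');h=cv2.cvtColor(I,cv2.COLOR_BGR2HSV)
m=cv2.inRange(h,(60,80,30),(95,255,255))
# inner boundary green->grey hatch and outer right/left edges
pts=[(u,np.flatnonzero(m[100:140,u])[-1]+100) for u in range(170,390,5) if m[100:140,u].any()]
W=np.array([onplane(c,*p,.064) for p in pts],np.float32)[:,:2]
def fit(W):
    for _ in range(3):
        vx,vy,x,y=cv2.fitLine(W.astype(np.float32),cv2.DIST_HUBER,0,.01,.01).ravel();r=abs((W-[x,y])@[-vy,vx]);W=W[r<.0012]
    return np.degrees(np.arctan2(vy,vx)),len(W)
print('top inner edge',fit(W))
pts=[(np.flatnonzero(m[v,380:430])[-1]+380,v) for v in range(125,280,4) if m[v,380:430].any()]
print('right outer',fit(np.array([onplane(c,*p,.064) for p in pts])[:,:2]))
pts=[(np.flatnonzero(m[v,380:430])[0]+380,v) for v in range(140,280,4) if m[v,380:430].any()]
print('right inner',fit(np.array([onplane(c,*p,.064) for p in pts])[:,:2]))
E
```

```text
t 19.4 pos [0.5153 0.2375 0.1157] yaw x 104.69 units [-0.018 -0.013  0.006] F [ 0.9 -0.6  0.7]
tq [-0.109 -0.183  0.104] F [ 0.74 -0.59  0.28]
top inner edge (np.float32(-68.68922), 37)
right outer (np.float32(21.054028), 33)
right inner (np.float32(21.376669), 31)
```

```bash
python3 -m jog '[{"linear":[0,0,0],"roll":0.15},{"linear":[0,0,0],"roll":0},{"linear":[0,0,0],"roll":0}]'>/dev/null; python3 tq.py; python3 -m jog '[{"linear":[0,0,0],"roll":0.15},{"linear":[0,0,0],"roll":0},{"linear":[0,0,0],"roll":0}]'>/dev/null; python3 tq.py
```

```text
t 19.95 pos [0.5153 0.2375 0.1157] yaw x 103.94 units [-0.019 -0.013  0.005] F [ 0.5 -1.3 -0.1]
tq [-0.129 -0.188  0.077] F [ 0.99 -0.61  0.18]
t 20.5 pos [0.5153 0.2375 0.1157] yaw x 103.19 units [-0.019 -0.012  0.006] F [ 1.1 -0.4 -1.1]
tq [-0.125 -0.196  0.068] F [ 1.02 -0.99 -0.05]
```

```bash
sed -i 's/range(6)/range(12)/' tq.py; for i in 1; do python3 -m jog '[{"linear":[0,0,0],"roll":0.2},{"linear":[0,0,0],"roll":0},{"linear":[0,0,0],"roll":0}]'>/dev/null; python3 tq.py; done; python3 -m jog '[{"linear":[0,0,0],"roll":0.15},{"linear":[0,0,0],"roll":0},{"linear":[0,0,0],"roll":0}]'; python3 tq.py
```

```text
t 21.35 pos [0.5153 0.2376 0.1157] yaw x 102.19 units [-0.019 -0.012  0.005] F [ 1.5 -0.3  0. ]
tq [-0.101 -0.226  0.089] F [ 1.13 -0.41 -0.1 ]
time_s: 21.6
position: [0.5153, 0.2375, 0.1157]
tool_rot: [[-0.198, 0.98, 0.0], [0.98, 0.198, -0.0], [-0.0, 0.0, -1.0]]
ft_force: [1.1, -0.9, -0.0]
grip_width: 0.0133
gripper_force: 59.0
t 22.2 pos [0.5153 0.2376 0.1157] yaw x 101.44 units [-0.02  -0.012  0.006] F [ 1.8 -1.3 -0.1]
tq [-0.109 -0.26   0.141] F [ 1.22 -0.42 -0.16]
```

```bash
python3 tq.py; python3 -m jog '[{"linear":[0,0,0],"roll":0.08},{"linear":[0,0,0],"roll":0},{"linear":[0,0,0],"roll":0}]'>/dev/null; python3 tq.py
```

```text
t 22.8 pos [0.5153 0.2376 0.1157] yaw x 101.44 units [-0.02  -0.012  0.006] F [ 1.5 -0.4 -1.2]
tq [-0.12  -0.298  0.157] F [ 1.25 -0.63 -0.34]
t 23.65 pos [0.5153 0.2376 0.1157] yaw x 101.04 units [-0.019 -0.012  0.006] F [ 2.  -0.7  0.3]
tq [-0.098 -0.311  0.178] F [ 1.47 -0.7  -0.28]
```

The torque is climbing steeply with angle, so the lock is at its stop. I'll back off into the play, lift out and check the slot.

```bash
python3 -m jog '[{"linear":[0,0,0],"roll":-0.4},{"linear":[0,0,0],"roll":-0.4},{"linear":[0,0,0],"roll":-0.4},{"linear":[0,0,0],"roll":-0.4},{"linear":[0,0,0],"roll":0},{"linear":[0,0,0],"roll":0}]'>/dev/null; python3 tq.py; python3 -m jog '[{"linear":[0,0,-0.1],"roll":0},{"linear":[0,0,-0.1],"roll":0},{"linear":[0,0,-0.2],"roll":0},{"linear":[0,0,-0.3],"roll":0},{"linear":[0,0,-0.6],"roll":0},{"linear":[-0.2,-0.8,0],"roll":0},{"linear":[-0.2,-0.3,0],"roll":0},{"linear":[0,0,0],"roll":0},{"linear":[0,0,0],"roll":0}]'
python3 - <<'E'
from h import *
im,c=snap('wrist','h2');u,v=proj(c,[.5155,.2372,.079]);print(u,v);u=int(u);v=int(v)
g=cv2.cvtColor(im,cv2.COLOR_BGR2GRAY);k=cv2.convertScaleAbs(im[v-40:v+40,u-60:u+60],alpha=1.5)
cv2.imwrite('pics/crop3.png',cv2.resize(k,(780,520),interpolation=cv2.INTER_CUBIC))
E
```

```text
t 24.75 pos [0.5153 0.2375 0.1157] yaw x 109.03 units [-0.018 -0.014  0.005] F [ 1.3 -0.4 -1.7]
tq [-0.007 -0.001 -0.001] F [-0.03 -0.06 -1.19]
time_s: 25.5
position: [0.4791, 0.208, 0.1687]
tool_rot: [[-0.326, 0.946, 0.001], [0.946, 0.326, 0.0], [-0.0, 0.002, -1.0]]
ft_force: [-0.1, 0.5, -0.5]
grip_width: 0.0129
gripper_force: 59.1
380.4909156958025 182.5551502914159
```

View pics/crop3.png

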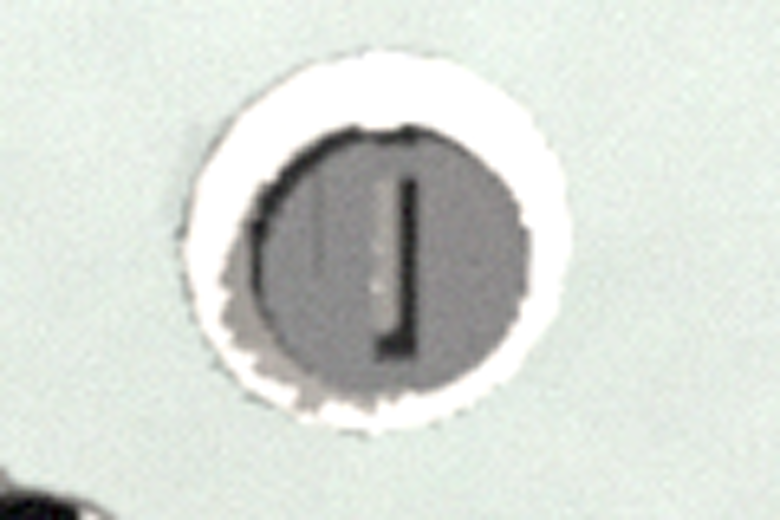

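The crop shows the slot turned, standing upright in the picture, with its right edge running from (417,178) to (417,355) in the crop. I'll turn that into an angle.

Run:
```python
from h import *
_,c=load('h2');u0,v0=380-60,182-40
P=lambda x,y:onplane(c,u0+x/6.5,v0+y/6.5,.079)
for a,b in(((417,178),(417,355)),((378,180),(378,355))):
    d=P(*a)-P(*b);print(np.degrees(np.arctan2(d[1],d[0])))
g=cv2.cvtColor(cv2.imread('pics/h2.png'),cv2.COLOR_BGR2GRAY)
k=cv2.GaussianBlur(cv2.resize(g[142:222,320:440],None,fx=8,fy=8,interpolation=cv2.INTER_CUBIC),(7,7),0).astype(float)
# right wall edge: dark->grey crossing
pts=[]
for r in range(235,425,4):
    row=k[r,475:540]; j=int(np.argmin(row)); q=j+np.flatnonzero(row[j:]>(row[j]+100*0+row[-1])/2)[0]; pts.append((320+(475+q)/8,142+r/8))
W=np.array([onplane(c,*p,.079) for p in pts],np.float32)[:,:2]
vx,vy,x,y=cv2.fitLine(W,cv2.DIST_HUBER,0,.01,.01).ravel();print('edge',np.degrees(np.arctan2(vy,vx)))
P_,R,_=st();print('axis seen',P(397,266));to([.48,-.223,.169])
```

```text
111.91833637771936
111.65251381442609
edge -68.23064
axis seen [0.51598562 0.23708857 0.079     ]
t 25.55 pos [0.4795 0.2082 0.1684] yaw x 109.02 units [-10.197  -3.501  -0.019] F [-0.2  0.9  0.1]
```

The slot is at about 111.7°, against about 111.2° for the box's y axis, so the lock is seated well inside the 3° margin. Carrying the key back.

```bash
python3 -m jog '[{"linear":[-0.6,-0.2,0],"roll":0},{"linear":[-0.88,-0.3,0],"roll":0},{"linear":[-0.88,-0.3,0],"roll":0},{"linear":[-0.88,-0.3,0],"roll":0},{"linear":[-0.88,-0.3,0],"roll":0},{"linear":[-0.88,-0.3,0],"roll":0},{"linear":[-0.88,-0.3,0],"roll":0},{"linear":[-0.88,-0.3,0],"roll":0},{"linear":[-0.88,-0.3,0],"roll":0},{"linear":[-0.88,-0.3,0],"roll":0},{"linear":[-0.88,-0.3,0],"roll":0},{"linear":[-0.8,-0.3,0],"roll":0}]'|head -2; python3 -m jog '[{"linear":[0,0,0],"roll":0},{"linear":[0,0,0],"roll":0},{"linear":[0,0,0],"roll":0},{"linear":[0,0,0],"roll":0}]'|head -2
python3 - <<'E'
from h import *
P,R,_=st();to(np.array([.4805,-.223,.0545])+.0008*R[:,0])
im,c=snap('wrist','b1')
# block outline centre: dark wood mask
h=cv2.cvtColor(im,cv2.COLOR_BGR2HSV);u,v=proj(c,[.4805,-.223,.04]);print(u,v)
E
```

```text
time_s: 26.55
position: [0.4803, -0.2257, 0.1677]
time_s: 26.88
position: [0.48, -0.2222, 0.1677]
t 26.88 pos [ 0.48   -0.2222  0.1677] yaw x 109.12 units [-0.003  0.005  2.83 ] F [ 0.3  0.  -0.2]
318.17287476495625 192.6761711577902
```

```bash
python3 -m jog '[{"linear":[0,0,0.4],"roll":0},{"linear":[0,0,0.5],"roll":0},{"linear":[0,0,0.5],"roll":0},{"linear":[0,0,0.4],"roll":0},{"linear":[0,0,0.2],"roll":0},{"linear":[0,0,0.15],"roll":0},{"linear":[0,0,0],"roll":0},{"linear":[0,0,0],"roll":0}]'|sed -n '2p;4p'; python3 -m jog '[{"linear":[0,0,0.15],"roll":0},{"linear":[0,0,0.15],"roll":0},{"linear":[0,0,0.15],"roll":0},{"linear":[0,0,0.1],"roll":0},{"linear":[0,0,0],"roll":0},{"linear":[0,0,0],"roll":0}]'|sed -n '2p;4p'
```

```text
position: [0.4801, -0.2232, 0.0823]
ft_force: [-0.5, -0.8, -1.6]
position: [0.4796, -0.2233, 0.0595]
ft_force: [0.3, -0.0, -0.8]
```

No contact, and the blade is well inside the hole. Going the last 5 mm gently.

```bash
python3 -m jog '[{"linear":[0,0,0.05],"roll":0},{"linear":[0,0,0.04],"roll":0},{"linear":[0,0,0],"roll":0},{"linear":[0,0,0],"roll":0}]'|sed -n '2p;4p'; python3 -m jog '[{"linear":[0,0,0.03],"roll":0},{"linear":[0,0,0],"roll":0},{"linear":[0,0,0],"roll":0}]'|sed -n '2p;4p'
```

```text
position: [0.4797, -0.2233, 0.0561]
ft_force: [-0.0, -0.1, -0.4]
position: [0.4797, -0.2233, 0.0549]
ft_force: [0.3, 0.1, -1.0]
```

```bash
python3 -m jog '[{"linear":[0,0,0.03],"roll":0},{"linear":[0,0,0],"roll":0},{"linear":[0,0,0],"roll":0}]'|sed -n '2p;4p'; python3 -m jog '[{"linear":[0,0,0.02],"roll":0},{"linear":[0,0,0],"roll":0},{"linear":[0,0,0],"roll":0}]'|sed -n '2p;4p'
```

```text
position: [0.4798, -0.2234, 0.0542]
ft_force: [-1.1, 1.5, 4.6]
position: [0.4799, -0.2234, 0.0541]
ft_force: [-2.7, 3.1, 13.5]
```

The collar is seated, with the upward force rising at the original height. Releasing and withdrawing.

```bash
python3 -m jog '[{"linear":[0,0,-0.02],"roll":0},{"linear":[0,0,0],"roll":0},{"linear":[0,0,0],"roll":0},{"linear":[0,0,0],"roll":0},{"linear":[0,0,0],"roll":0},{"linear":[0,0,0],"roll":0},{"linear":[0,0,0],"roll":0}]' 0.1 20 |sed -n '2p;4,6p'; python3 -m jog '[{"linear":[0,0,-0.3],"roll":0},{"linear":[0,0,-0.5],"roll":0},{"linear":[0,0,-0.7],"roll":0},{"linear":[0,0,-0.7],"roll":0},{"linear":[0,0,-0.8],"roll":0},{"linear":[0,0,0],"roll":0},{"linear":[0,0,0],"roll":0},{"linear":[0,0,0],"roll":0}]'|sed -n '2p;4,6p'
python3 - <<'E'
from h import *
im,c=snap('wrist','b2');h=cv2.cvtColor(im,cv2.COLOR_BGR2GRAY)
u,v=proj(c,[.4799,-.2234,.095]);print('handle top pred',u,v); w,x=proj(c,[.4799,-.2234,.045]);print('collar pred',w,x)
u=int(u)
m=((h<45).astype(np.uint8)); n,l,s,ce=cv2.connectedComponentsWithStats(m)
for i in range(1,n):
    if s[i,4]>60 and abs(ce[i][0]-u)<60 and ce[i][1]<260: print('dark',s[i],ce[i])
m=((h>150)&(cv2.cvtColor(im,cv2.COLOR_BGR2HSV)[:,:,1]<50)).astype(np.uint8); n,l,s,ce=cv2.connectedComponentsWithStats(m)
for i in range(1,n):
    if s[i,4]>20 and abs(ce[i][0]-u)<60: print('bright',s[i],ce[i])
q=[proj(c,np.array([.4799,-.2234,z])+dx*np.array([-.326,.946,0])+dy*np.array([.946,.326,0])) for z in(.095,) for dx in(-.018,.018) for dy in(-.007,.007)];print(np.round(q,1).tolist())
E
```

```text
position: [0.4797, -0.2233, 0.0536]
ft_force: [-0.0, 0.2, 0.0]
grip_width: 0.047
gripper_force: 0.0
position: [0.4793, -0.223, 0.173]
ft_force: [-0.4, -0.1, 0.3]
grip_width: 0.0469
gripper_force: 0.0
handle top pred 318.6453120143924 209.99504597038236
collar pred 318.5630980882238 192.31470339961072
dark [305 146  57  27 203] [333.5320197  158.55172414]
dark [ 307  172   22   62 1125] [318.36888889 203.36888889]
dark [249 243  41  28 507] [266.45167653 259.35502959]
dark [372 243  11  19 114] [375.62280702 251.5877193 ]
bright [300 176   9  14  42] [303.23809524 183.23809524]
bright [328 176  11  33 249] [332.59437751 191.79116466]
[[308.5, 234.9], [328.7, 234.9], [308.1, 184.1], [329.2, 184.1]]
```

The handle outline matches the prediction for an upright key fully home (bottom at row 234, predicted 234.9; columns 307–329, predicted 308–329). Handing in.

```bash
python3 -c "
from rig import env
print(env.observe()['time_s'],env.close_job())"
```

```text
the job is handed in; nothing more can be done
30.4833 None
```

The lock was turned home to its stop with the key, and the key is back upright in its block, fully home and released; I handed the job in at 30.5 s, and the hand-in returned no verdict.

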